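# Fit the keyed tube head to the vortex mixer and run it by pressing

### The job

Lift the blue tube head by its black grip bar out of the white stand and push its keyed shaft down into the metal hub on top of the vortex mixer, turning it until the key slips into the hub's slot and the blue disc sits flush on the hub. Then keep pressing so that the spring-loaded hub sinks by about 6 mm and the mixer runs, and finish while still holding the head by its bar and pressing it down. Leave the other head in the stand and everything else on the bench where it is.

Things in the scene. Friction and masses are not known exactly. Their poses are not given: they have to be found in the camera images.
- head_grip (a point): Centre of the black grip bar on the loose blue tube head (about 220 g): bar 34 mm long (head x), 18 thick (head y, grasp across it), 45 high (z). It stands on a blue disc 76 mm across, 10 thick, whose underside is 32.5 mm below this point. At the start the head is upright in one hole of the stand, its +x within 35 degrees of world +x.
- head_seat (a point): Centre of the disc's underside, on the shaft's axis; head axes. Capped tubes stand on the disc 29 mm from the axis, tops 22 mm above this point: two orange ones 32 degrees either side of +x, three green ones around -x. A red line on the disc between the orange ones points along +x, right above the key.
- head_tip (a point): Lower end of the steel shaft under the disc; head axes. Shaft 17 mm across, 30 long, tapered to 11 over its last 3 mm. A brass key 6 mm wide juts along head +x to 13 mm from the axis; it runs from the disc down to 9 mm above this end, so the shaft is 9 mm into a bore (disc 21 mm above the hub) when the key meets the hub's face.
- mixer: Vortex mixer, fixed to the bench: beige box 150 mm deep (x), 160 mm wide (y), its top 70 mm high, with a grey cone of up to 92 mm diameter on it to 100 mm height and the metal hub in the middle. Origin at the centre of its underside; controls on its -x face.
- hub_top (a point): Centre of the hub's top face, 118 mm above the bench; sinks with the hub; axes of the mixer, not the slot. Metal hub 44 mm across; bore 20 across, 33 deep, with one keyslot 8 mm wide reaching 15 mm from the axis, full depth. The slot's direction is not given: within 35 degrees either side of mixer +x, a red dot on the face beside it.
- plunger (a joint): How far the hub is pressed down, 0 (up) to 0.008 m (stop). A spring holds it: it starts to sink at about 7 N, then 1 N per mm, and returns when let go. The mixer runs from 0.004. The hub resists turning (0.3 N m), so a key leaning on its face slides round until it meets the slot (5 degrees of play either way), where the hub springs up over it.
- stand: White block, fixed, 110 mm (x) by 230 mm (y), 50 mm high; origin at the centre of its underside. Two round holes 31 mm across, 60 mm either side of its middle along y, 37 mm deep, hold one head each; the blue tube head's disc rests on its top.
- cup_mid (a point): Middle of the other head in the stand, which stays there: black, with a rubber cup 64 mm across, rising 36 mm above the stand's top.
- marker_mid (a point): Middle of a white marker pen with a black cap lying on the bench, 14 mm thick, 140 mm long along its x.
- tip_rack_mid (a point): Middle of a blue box of yellow pipette tips, 85 x 125 mm, 59 mm high.
- well_plate_mid (a point): Middle of a clear well plate, 85 x 127 mm, 14 mm high.
- reagent_mid (a point): Middle of an amber bottle 60 mm across, 130 mm high.
- tube_rack_mid (a point): Middle of an orange rack with capped tubes, 70 x 160 mm, 87 mm high.

How it is judged:
By the outcome, as a careful person would: the job done as asked, in the order asked, and still so for the second after the job is handed in, while the arm keeps its last pose, push and grip.
It also fails if it takes over 53 s, if anything falls off the work surface, if the arm or the gripper's body presses on something with over 40 N, if the wrist force passes 120 N, or if a joint passes its speed limit or range.

### The arm

A 6-joint arm with a two-finger parallel gripper is mounted at the origin on the work surface. World frame = base frame: x ahead of the robot, y to its left, z up, the work surface at z = 0. Lengths are in m, angles in rad, forces in N, time in s.
With the tool pointing down it reaches from about 0.275 to 0.725 m from the base axis. Payload 5.6 kg.
Tool frame: the origin (TCP) lies at the very end of the fingers, on their centre line; the grasp point (between the pads) lies 19 mm behind it; z points along the fingers, x is the direction in which the jaws open and shut, and the axes are right-handed (so a half turn about z gives the same grasp; the last joint's range is limited). The gripper opens to 85 mm and grips with 20 to 120 N. Pads are 22 mm wide; open, the fingers measure 114 mm over their backs; the gripper's body (76 mm by 85 mm) begins 54 mm behind the grasp point. The pads swing forward as they close: fully open they stand 13 mm farther back than shut.
Start: joints at [-1.027, 0.255, 0.108, 0, -1.424, -0.285], TCP at [0.141, -0.532, 0.231] pointing down, gripper open.
Joint ranges: [-2.95, 2.95], [-1.21, 1.97], [-1.09, 1.5], [-2.87, 1.71], [-2.94, -0.07], [-3.05, 3.05]. Speed limits (rad/s): [2.57, 2.57, 3.14, 3.14, 3.14, 3.14].

### API

Orientations are given as a unit quaternion [x, y, z, w].
In Python, from cell import * gives the robot as it stands.
- The arm moves only by the tool move_arm, never from a script. Its argument "series" is a list of rows, each a list of 3 entries, a list of its own where there are three numbers: the finger opening in cm, from 0 to 8.54, then the shift along the tool's x, y, z in cm, then the turn about the tool's z in degrees. In form: [[hand, [dx, dy, dz], turn], ...]. A call has 1 to 12 rows; each row shifts and turns the pose as measured when the row begins, along the tool's axes as they then stand; what a row does not reach is not made up. A row lasts 1/10 s, in which the tool goes at most 50 mm and 8.59 degrees, less where a joint would pass 70% of its speed; a pose out of reach is approached as far as the arm can. A call is refused whole if a number of a shift passes 5 or a number of a turn 8.59, either way. A call with a gripper value outside its range is refused whole. The fingers move at their own pace and stop on an object; "squeeze" is the grip in N (left out, the last holds). Time passes only in rows, so rows that do not move let the fingers close. It gives the time, the measured TCP pose, the force and the opening at its end, in the units of the state.
- state(): the state, without advancing time (a new reading comes with each control period).
- grab_frame(name): name is "side" or "top"; returns the picture (400x640x3 uint8, blue, green, red); there is no depth.
- get_calibration(name): a dict with "intrinsics" (3x3 intrinsics, pixels), "pose" (4x4, takes a point from camera to world coordinates). Camera axes: x right, y down, z forward; pixel columns grow to the right and rows downward; lengths in m; the calibration is good to about 2 mm. A picture is of the moment at which its call begins. get_calibration takes no time and is no camera call.
- close_job(): hands the job in, once; it reports no verdict.
Trained networks look in the newest picture that a camera, given by its name, has taken for a name from the list of things; names that differ only in an ending like _2 or _b are one class to them, and where a whole thing is asked for, a point or a joint stands for the part that bears it (a point fixed in the world has none). Each returns a list of dicts, best first, with "p" (0 to 1); they miss things now and then, are a little off and sometimes report something else, mostly with a low value. They report only what shows in the picture. A call takes as long as a camera call.
- boxes_of(camera, query): "box" ([left, top, right, bottom] in pixels, round what is visible of it).
- regions_of(camera, query): "region" (400x640 bool, what is visible of it) and "box" ([left, top, right, bottom] in pixels, round what is visible of it).
The state is a dict: "time": time; "joints": joint angles; "qd": joint speeds; "joint_torque": joint torques, N m; "tool_pos": TCP position; "tool_rot": TCP orientation; "ft_force": force on the tool from outside, world axes, zero at the start; "torque": the same for the moment, N m; "finger_gap": opening from 0.0 (shut) to 1.0 (fully open).
Only numpy, scipy, OpenCV 4.12 (cv2) and the standard library are available. Lean on these libraries where they do the work, as an engineer would, in place of code of your own. Each camera call takes 0.05 s, during which the arm holds its last target. There are 200 camera calls.

## Working session

There is one attempt and no reset: what is moved stays moved. The work goes in short steps, Python scripts to look and compute and a tool call to move; the robot and the scene stay as the last step left them, time stands still between calls to the robot, and variables do not carry over. Pictures are saved under pics/ and viewed, about 8 in all and at most 12, crops included, and the job is handed in when it is done.

Besides the shell and the picture viewer there is one more tool, called after ">>>" as name(argument=value, ...) on one line, values as JSON. move_arm: Moves the arm, as the interface text tells. Its arguments: {"type":"object","properties":{"series":{"type":"array"},"squeeze":{"type":"number"}},"required":["series"]}

```bash
mkdir -p pics; python3 - <<'E'
from cell import *
import cv2, numpy as np
for n in("side","top"):
    f=grab_frame(n); cv2.imwrite(f"pics/{n}0.png",f)
    c=get_calibration(n); print(n,np.round(c["intrinsics"],1).tolist(),np.round(c["pose"],3).tolist())
    for q in("head_grip","mixer","hub_top","stand","cup_mid"):
        print(q,[(np.round(b["box"]).tolist(),round(b["p"],2)) for b in boxes_of(n,q)][:3])
s=state();print(s)
E
```

```text
side [[456.8, 0.0, 321.8], [0.0, 456.8, 198.4], [0.0, 0.0, 1.0]] [[-0.788, -0.4, 0.469, 0.131], [-0.616, 0.525, -0.587, 0.623], [-0.011, -0.751, -0.66, 0.81], [0.0, 0.0, 0.0, 1.0]]
head_grip [([388.0, 177.0, 416.0, 209.0], 0.84)]
mixer [([388.0, 178.0, 420.0, 208.0], 0.69), ([233.0, 245.0, 332.0, 340.0], 0.62)]
hub_top [([270.0, 259.0, 293.0, 280.0], 0.94)]
stand [([368.0, 172.0, 464.0, 237.0], 0.95)]
cup_mid [([419.0, 165.0, 446.0, 185.0], 0.71), ([366.0, 170.0, 465.0, 234.0], 0.26)]
top [[515.2, 0.0, 321.9], [0.0, 515.2, 199.5], [0.0, 0.0, 1.0]] [[-0.012, -0.981, 0.195, 0.436], [-1.0, 0.013, 0.005, -0.037], [-0.007, -0.195, -0.981, 1.179], [0.0, 0.0, 0.0, 1.0]]
head_grip [([368.0, 247.0, 406.0, 284.0], 0.83), ([308.0, 221.0, 322.0, 281.0], 0.6)]
mixer [([169.0, 205.0, 253.0, 289.0], 0.59)]
hub_top [([196.0, 228.0, 221.0, 249.0], 0.62), ([184.0, 135.0, 263.0, 184.0], 0.28)]
stand [([355.0, 239.0, 467.0, 312.0], 0.93)]
cup_mid [([425.0, 264.0, 454.0, 291.0], 0.73)]
{'time': 0.6, 'joints': array([-1.02740452e+00,  2.55081308e-01,  1.08199058e-01, -2.87462028e-05,
       -1.42389698e+00, -2.84621732e-01]), 'qd': array([-1.72356419e-03,  5.91471281e-04, -1.49443362e-04,  1.59202453e-03,
       -1.48903601e-03,  3.04745720e-05]), 'joint_torque': array([ 1.07248132e-03, -3.86188209e+01,  2.37979335e+01,  5.36615923e+00,
       -6.89923781e-04,  1.17406944e-05]), 'tool_pos': array([ 0.14078224, -0.53166578,  0.23128826]), 'tool_rot': array([6.09964054e-01, 7.92429084e-01, 1.01468541e-05, 1.31250477e-05]), 'ft_force': array([-0.38370134,  0.20348465, -0.09715372]), 'torque': array([ 0.00213552, -0.01129047,  0.03690822]), 'finger_gap': 1.0022186992028574}
```

```bash
cat > h.py <<'E'
from cell import *
import cv2, numpy as np
def proj(n,p):
    c=get_calibration(n);T=np.linalg.inv(c["pose"]);q=T[:3,:3]@np.asarray(p)+T[:3,3];u=c["intrinsics"]@q;return u[:2]/u[2]
def onplane(n,px,z):
    c=get_calibration(n);d=c["pose"][:3,:3]@np.linalg.solve(c["intrinsics"],[px[0],px[1],1.]);o=c["pose"][:3,3];return o+d*(z-o[2])/d[2]
E
python3 - <<'E'
from h import *
t=cv2.imread("pics/top0.png");s=cv2.imread("pics/side0.png")
a=cv2.resize(t[225:325,345:475],(520,400),interpolation=3)
b=cv2.resize(t[195:295,165:265],(400,400),interpolation=3)[:, :280]
c=cv2.resize(s[160:240,365:470],(420,320),interpolation=3)[:200]
d=cv2.resize(s[245:295,240:320],(640,400),interpolation=3)[:200,:380]
cv2.imwrite("pics/c.png",np.vstack([np.hstack([a,b]),np.hstack([c,d])])); 
E
```

```text
(no output)
```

View pics/top0.png

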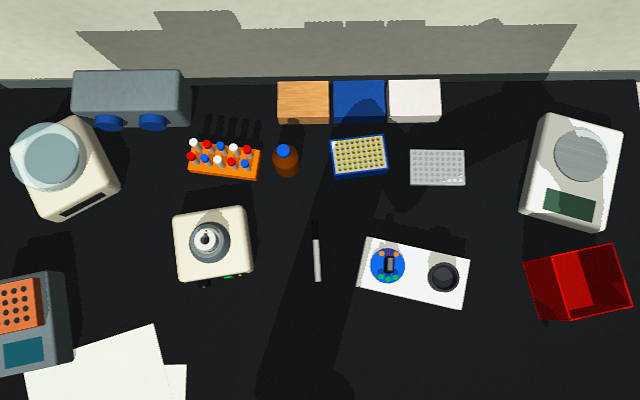

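View pics/c.png

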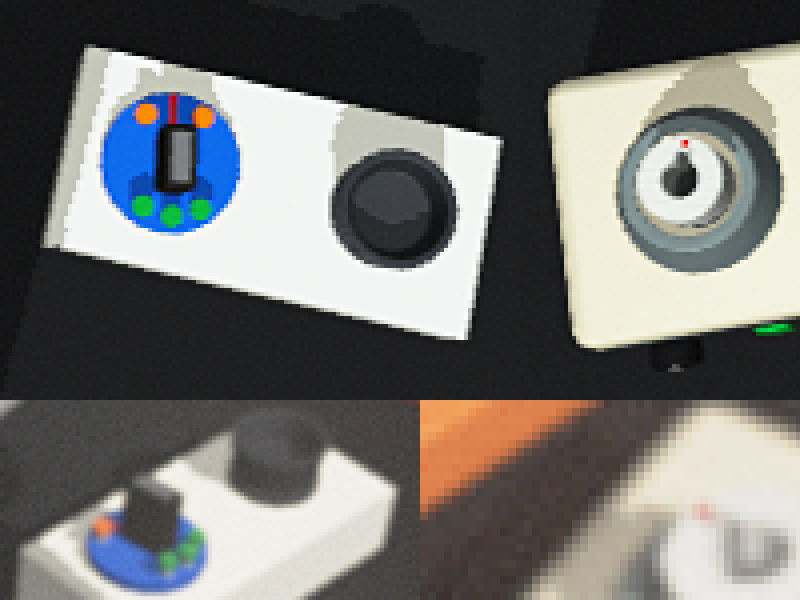

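View pics/side0.png

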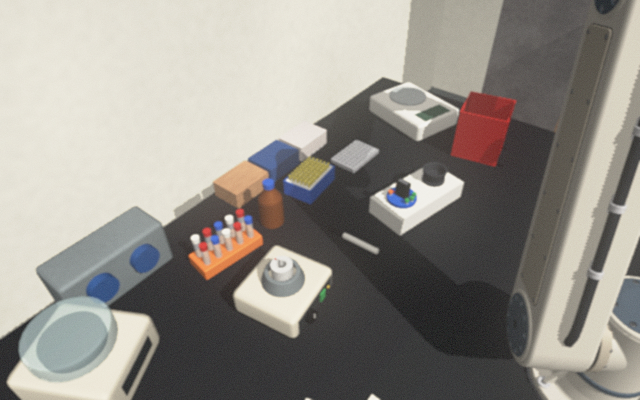

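The top picture shows the blue head's disc at about (387,266), with its red line pointing up the image. The hub is at about (205,240), with the slot and red dot also pointing up. Next I'll measure both at subpixel precision.

```bash
python3 - <<'E'
from h import *
n="top";t=grab_frame(n).astype(int)
for _ in range(3): t=t+grab_frame(n)
t=t/4;B,G,R=t[...,0],t[...,1],t[...,2]
def win(m,x0,x1,y0,y1):
    k=np.zeros(m.shape,bool);k[y0:y1,x0:x1]=m[y0:y1,x0:x1];return k
def cen(m,w=None):
    y,x=np.nonzero(m);ww=np.ones(len(x)) if w is None else np.clip(w[m],0,None);return np.array([(x*ww).sum(),(y*ww).sum()])/ww.sum(),len(x)
# disc: hull of blue
bl=win((B>G+40)&(B>R+60),360,420,235,300)
y,x=np.nonzero(bl);h=cv2.convexHull(np.c_[x,y].astype(np.int32));e=cv2.fitEllipse(h);print("disc",e)
pc=onplane(n,e[0],0.060);print(pc, "cen at z.06")
ora=win((R>200)&(G>80)&(G<190)&(B<90),365,410,245,285)
k,l,st,ce=cv2.connectedComponentsWithStats(ora.astype(np.uint8))
print("orange",[(ce[i],st[i,4],onplane(n,ce[i],.072)) for i in range(1,k)])
gr=win((G>120)&(R<90)&(B<120),365,410,255,300)
k,l,st,ce=cv2.connectedComponentsWithStats(gr.astype(np.uint8))
print("green",[(ce[i],st[i,4],onplane(n,ce[i],.072)) for i in range(1,k)])
w=R-(B+G)/2
for nm,(x0,x1,y0,y1),z in(("line",(380,395,244,257),.06),("dot",(195,220,222,240),.118)):
    m=win(w>50,x0,x1,y0,y1); 
    if nm=="line": m&=~(G>60)
    c,k=cen(m,w);p=onplane(n,c,z);print(nm,c,k,p)
    if nm=="line":print("yaw line",np.degrees(np.arctan2(*(p-pc)[[1,0]])))
    else: dot=p
# hub face
g=win((R>200)&(G>190)&(B>180),190,228,222,256)
k,l,st,ce=cv2.connectedComponentsWithStats(g.astype(np.uint8));print(st,ce)
print("hub raw");print(G[224:256:1,194:224].astype(int))
E
```

```text
disc ((387.15869140625, 265.3905029296875), (34.43367004394531, 35.22669982910156), 166.8297576904297)
[ 0.51157601 -0.17046047  0.06      ] cen at z.06
orange [(array([381.1 , 253.05]), np.int32(20), array([ 0.53722561, -0.15699678,  0.072     ])), (array([395.5       , 253.77777778]), np.int32(18), array([ 0.53529042, -0.18778614,  0.072     ]))]
green [(array([380.3, 275.9]), np.int32(20), array([ 0.48872784, -0.15364795,  0.072     ])), (array([394.63157895, 276.78947368]), np.int32(19), array([ 0.48649343, -0.18401728,  0.072     ])), (array([387.47368421, 278.36842105]), np.int32(19), array([ 0.4833551 , -0.16869849,  0.072     ]))]
line [387.64624103 251.92368719] 14 [ 0.54059088 -0.17256999  0.06      ]
yaw line -4.158362563395705
dot [205.69267956 230.40653775] 4 [0.5844592  0.21064628 0.118     ]
[[     0      0    640    400 255663]
 [   190    222      8     13     54]
 [   194    229     21     22    270]
 [   190    251      3      5      9]
 [   226    253      2      3      4]] [[319.65472517 199.44932978]
 [192.24074074 225.94444444]
 [204.11481481 239.57777778]
 [19
[... 3363 characters left out ...]
196 171 161 163 162 153
  100 108 169 171 148 142 149 151 123  99  95  92]
 [149 150 147 140 126 161 181 179 178 178 160 128 150 168 110  66  87 116
  169 188 159 142 143 147 151 144 115  97  99  97]
 [142 152 149 145 139 136 155 176 182 181 180 180 181 182 183 185 185 186
  164 143 140 145 149 154 147 114  99 100  98  97]
 [111 139 148 147 143 143 137 132 156 164 176 184 183 183 185 161 151 142
  142 145 149 154 155 145 111 101 104 103 100  98]
 [101 104 140 151 146 147 143 143 141 137 131 138 135 132 135 139 142 143
  150 153 158 161 143 116 105 108 106 103 102  98]
 [ 94 102 104 137 151 152 150 149 144 143 143 142 142 141 143 146 148 151
  153 160 159 127 107 108 107 107 105 104 102  96]]
```

```bash
python3 - <<'E'
from h import *
n="top";t=grab_frame(n).astype(int);t=sum([grab_frame(n).astype(float) for _ in range(4)])/4
m=np.zeros((400,640),np.uint8);m[228:253,192:222]=(t[228:253,192:222].min(2)>205)
k,l,st,ce=cv2.connectedComponentsWithStats(m);i=1+np.argmax(st[1:,4])
y,x=np.nonzero(l==i);h=cv2.convexHull(np.c_[x,y].astype(np.int32));e=cv2.fitEllipse(h);(cx,cy),r=cv2.minEnclosingCircle(h)
print(e,(cx,cy),r)
d=onplane(n,(205.69,230.41),.118)
for c in(e[0],(cx,cy)):
    p=onplane(n,c,.118);v=d-p;print(p,np.hypot(*v[:2]),np.degrees(np.arctan2(v[1],v[0])))
# slot template fit: render dark mask bore+slot, optimise center & angle
from scipy.optimize import minimize
ys,xs=np.mgrid[228:252:.25,193:216:.25]
P=np.array([onplane(n,(a-.375,b-.375),.118)[:2] for a,b in zip(xs.ravel(),ys.ravel())])
obs=np.clip((235-t[228:252,193:216,1])/160,0,1)
obs=(obs>0.25).astype(float)*np.clip(obs*1.3,0,1)
def sim(q):
    u=P-q[:2];c,s=np.cos(q[2]),np.sin(q[2]);a=u@[c,s];b=u@[-s,c];r=np.hypot(a,b)
    f=lambda z:1/(1+np.exp(-z/.0003))
    dk=np.maximum(np.maximum(f(.010-r),f(.004-abs(b))*f(.015-a)*f(a)),f(r-.022))
    return dk.reshape(24,4,23,4).mean((1,3))
yy,xx=np.mgrid[228:252,193:216];u=np.hypot(xx-204.2,yy-239.6)<9.5
u&=~(np.hypot(xx-205.7,yy-230.4)<1.8)
p0=onplane(n,e[0],.118)
for a0 in(-10,0):
    R=minimize(lambda q:(((sim([q[0]/1e3+p0[0],q[1]/1e3+p0[1],q[2]/10])-obs)**2)[u]).sum(),[0,0,np.radians(a0)*10],method="Nelder-Mead")
    print(R.fun,p0[:2]+R.x[:2]/1e3,np.degrees(R.x[2]/10))
# mixer box yaw
s=regions_of(n,"mixer")
for q in s[:2]:
    c,_=cv2.findContours(q["region"].astype(np.uint8),0,2);print(q["p"],cv2.minAreaRect(max(c,key=cv2.contourArea)))
E
```

```text
((204.27749633789062, 239.33682250976562), (20.378036499023438, 21.40029525756836), 23.57682228088379) (204.14356994628906, 239.2821807861328) 10.752083778381348
[0.56585021 0.21297723 0.118     ] 0.018746616131967663 -7.126170287948699
[0.56596736 0.21325881 0.118     ] 0.018667613001933463 -8.028395528690655Traceback (most recent call last):
  File "<stdin>", line 13, in <module>
  File "h.py", line 6, in onplane
    c=get_calibration(n);d=c["pose"][:3,:3]@np.linalg.solve(c["intrinsics"],[px[0],px[1],1.]);o=c["pose"][:3,3];return o+d*(z-o[2])/d[2]
ValueError: time passes only in moves, steps and waits
```

>>> move_arm(series=[[5, [0, 0, 0], 6.3], [5, [0, 0, 0], 6.3], [5, [0, 0, 0], 6.2], [5, [3.3, 2.9, 0], 0], [5, [3.3, 2.9, 0], 0], [5, [3.3, 2.9, 0], 0], [5, [3.3, 2.9, 0], 0], [5, [3.3, 2.9, 0], 0], [5, [3.3, 2.9, 0], 0], [5, [3.3, 2.9, 0], 0], [5, [3.3, 2.9, 0], 0], [5, [3.3, 2.9, 0], 0]], squeeze=80)

```text
time: 2.25
tool_pos: [0.4327, -0.2513, 0.2313]
tool_rot: [0.739, 0.673, -0.0, 0.001]
ft_force: [0.7, -1.0, 0.2]
finger_gap: 0.586
```

```bash
cat >> h.py <<'E'
from scipy.spatial.transform import Rotation as Ro
def rep(xyz,yaw=None):
    s=state();M=Ro.from_quat(s["tool_rot"]).as_matrix();a=np.degrees(np.arctan2(M[1,0],M[0,0]))
    print("t",round(s["time"],2),"pos",np.round(s["tool_pos"],4),"headyaw",round(a-90,2),"F",np.round(s["ft_force"],1),"Tq",np.round(s["torque"],2),"gap",round(s["finger_gap"]*8.54,2))
    print("cm tool:",np.round(100*M.T@(np.array(xyz)-s["tool_pos"]),2),"turn",None if yaw is None else round(a-90-yaw,2))
E
python3 -c "
from h import *
rep([.5118,-.1706,.066],-4)"
```

```text
t 2.25 pos [ 0.4327 -0.2513  0.2313] headyaw -5.33 F [ 0.7 -1.   0.2] Tq [-0.08 -0.13 -0.  ] gap 5.0
cm tool: [ 8.79  7.11 16.53] turn -1.33
```

>>> move_arm(series=[[5, [3, 2.5, 0], -1.3], [5, [3, 2.5, 0], 0], [5, [2.7, 2.1, 0], 0], [5, [0, 0, 4], 0], [5, [0, 0, 4], 0], [5, [0, 0, 2.5], 0], [5, [0, 0, 0], 0]])

```text
time: 2.95
tool_pos: [0.5188, -0.1609, 0.124]
tool_rot: [0.728, 0.685, 0.002, 0.003]
ft_force: [0.1, -0.1, 0.4]
finger_gap: 0.588
```

```bash
python3 - <<'E'
from h import *
rep([.5118,-.1706,.066],-4)
s=grab_frame("side");cv2.imwrite("pics/s1.png",cv2.resize(s[110:240,340:480],(700,650),interpolation=3)[:600])
E
```

```text
t 2.95 pos [ 0.5188 -0.1609  0.124 ] headyaw -3.48 F [ 0.1 -0.1  0.4] Tq [0.03 0.07 0.03] gap 5.02
cm tool: [-1.01 -0.68  5.8 ] turn 0.52
```

View pics/s1.png

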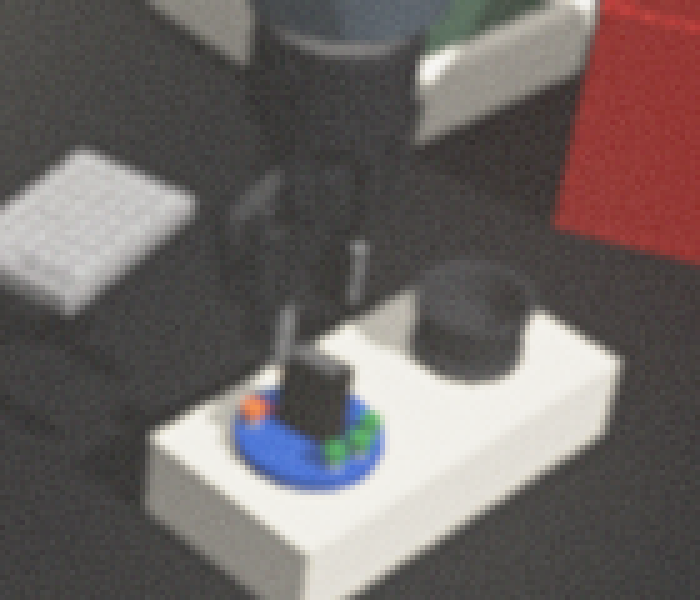

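The open fingers are above and just behind the bar, which is at about (315,390) in the crop. The tool is about 1 cm off, so I'll correct that.

>>> move_arm(series=[[5, [-1, -0.7, 0], 0.5], [5, [0, 0, 0], 0], [5, [0, 0, 0], 0]])

```text
time: 3.3
tool_pos: [0.5142, -0.1727, 0.131]
tool_rot: [0.731, 0.682, 0.004, 0.007]
ft_force: [-0.1, 0.2, 0.5]
finger_gap: 0.587
```

```bash
python3 -c "
from h import *
rep([.5118,-.1706,.066],-4)"
```

```text
t 3.3 pos [ 0.5142 -0.1727  0.131 ] headyaw -4.0 F [-0.1  0.2  0.5] Tq [-0.02  0.06 -0.04] gap 5.01
cm tool: [ 0.22 -0.37  6.5 ] turn -0.0
```

>>> move_arm(series=[[5, [0.2, -0.25, 1], 0], [5, [0, -0.1, 1], 0], [5, [0, 0, 1], 0], [5, [0, 0, 0.5], 0], [5, [0, 0, 0], 0]])

```text
time: 3.8
tool_pos: [0.5118, -0.1707, 0.0945]
tool_rot: [0.731, 0.682, 0.006, 0.008]
ft_force: [-0.6, -0.8, 0.6]
finger_gap: 0.582
```

```bash
python3 -c "
from h import *
rep([.5118,-.1706,.066],-4)"
```

```text
t 3.8 pos [ 0.5118 -0.1707  0.0945] headyaw -4.03 F [-0.6 -0.8  0.6] Tq [ 0.02  0.04 -0.05] gap 4.97
cm tool: [ 0.02 -0.06  2.85] turn -0.03
```

>>> move_arm(series=[[5, [0, -0.03, 0.9], 0], [5, [0, -0.03, 0.9], 0], [5, [0, 0, 0.6], 0], [5, [0, 0, 0.3], 0], [5, [0, 0, 0.1], 0], [5, [0, 0, 0], 0]])

```text
time: 4.4
tool_pos: [0.5118, -0.1708, 0.0635]
tool_rot: [0.731, 0.682, 0.005, 0.008]
ft_force: [-0.2, -0.2, 0.4]
finger_gap: 0.58
```

```bash
python3 -c "
from h import *
rep([.5118,-.1706,.066],-4)"
```

```text
t 4.4 pos [ 0.5118 -0.1708  0.0635] headyaw -4.02 F [-0.2 -0.2  0.4] Tq [0.01 0.04 0.03] gap 4.96
cm tool: [ 0.02  0.   -0.25] turn -0.02
```

>>> move_arm(series=[[5, [0, 0, -0.3], 0], [1, [0, 0, 0], 0], [1, [0, 0, 0], 0], [1, [0, 0, 0], 0], [1, [0, 0, 0], 0], [1, [0, 0, 0], 0], [1, [0, 0, 0], 0], [1, [0, 0, 0], 0], [1, [0, 0, 0], 0]])

```text
time: 5.3
tool_pos: [0.5125, -0.171, 0.0679]
tool_rot: [0.731, 0.682, 0.006, 0.009]
ft_force: [-0.2, -1.2, -0.6]
finger_gap: 0.203
```

```bash
python3 -c "
from h import *
rep([.5118,-.1706,.066],-4)"
```

```text
t 5.3 pos [ 0.5125 -0.171   0.0679] headyaw -4.02 F [-0.2 -1.2 -0.6] Tq [-0.    0.05  0.01] gap 1.73
cm tool: [ 0.04 -0.08  0.19] turn -0.02
```

>>> move_arm(series=[[1, [0, 0, -0.5], 0], [1, [0, 0, -1], 0], [1, [0, 0, -1.2], 0], [1, [0, 0, -1.5], 0], [1, [0, 0, -1.5], 0], [1, [0, 0, -1.5], 0], [1, [0, 0, -1.5], 0], [1, [0, 0, -1.5], 0], [1, [0, 0, -1], 0], [1, [0, 0, -0.5], 0], [1, [0, 0, 0], 0]])

```text
time: 6.4
tool_pos: [0.5073, -0.1693, 0.1924]
tool_rot: [0.732, 0.682, 0.005, 0.007]
ft_force: [0.6, -0.7, -2.3]
finger_gap: 0.202
```

```bash
python3 -c "
from h import *
rep([.5659,.2131,.190],-7.5)"
```

```text
t 6.4 pos [ 0.5073 -0.1693  0.1924] headyaw -4.06 F [ 0.6 -0.7 -2.3] Tq [0.02 0.01 0.02] gap 1.72
cm tool: [38.56  3.13  0.23] turn 3.44
```

>>> move_arm(series=[[1, [1, 0.2, 0], 0], [1, [2, 0.2, 0], 0], [1, [3, 0.2, 0], 0.5], [1, [3, 0.2, 0], 0.5], [1, [3, 0.2, 0], 0.5], [1, [3, 0.2, 0], 0.5], [1, [3, 0.2, 0], 0.5], [1, [3, 0.2, 0], 0.5], [1, [3, 0.2, 0], 0.4], [1, [3, 0.2, 0], 0], [1, [2, 0.2, 0], 0], [1, [1, 0.2, 0], 0]])

```text
time: 7.6
tool_pos: [0.558, 0.1427, 0.1811]
tool_rot: [0.753, 0.658, -0.002, 0.001]
ft_force: [0.3, -1.1, -2.2]
finger_gap: 0.201
```

```bash
python3 -c "
from h import *
rep([.5659,.2131,.190],-7.5)"
```

```text
t 7.6 pos [0.558  0.1427 0.1811] headyaw -7.76 F [ 0.3 -1.1 -2.2] Tq [-0.05 -0.01  0.02] gap 1.72
cm tool: [ 7.07 -0.17 -0.92] turn -0.26
```

>>> move_arm(series=[[1, [1.5, 0, -0.3], -0.2], [1, [1.8, -0.1, -0.3], 0], [1, [1.5, -0.1, -0.2], 0], [1, [1, 0, 0], 0], [1, [0.4, 0, 0], 0], [1, [0, 0, 0], 0], [1, [0, 0, 0], 0]])

```text
time: 8.3
tool_pos: [0.564, 0.2095, 0.1879]
tool_rot: [0.752, 0.659, -0.004, 0.0]
ft_force: [0.6, 0.2, -2.3]
finger_gap: 0.194
```

```bash
python3 - <<'E'
from h import *
rep([.5659,.2131,.190],-7.5)
n="top";t=grab_frame(n);s=grab_frame("side")
a=cv2.resize(t[190:290,160:260],(400,400),interpolation=3);b=cv2.resize(s[210:310,230:330],(400,400),interpolation=3)
cv2.imwrite("pics/m1.png",np.hstack([a,b]))
B,G,R=[t[...,i].astype(int) for i in range(3)]
w=(slice(200,280),slice(170,245))
k,l,st,ce=cv2.connectedComponentsWithStats(((R>150)&(G>60)&(G<190)&(B<90))[w].astype(np.uint8))
print("or",[(ce[i]+[170,200],st[i,4]) for i in range(1,k)])
k,l,st,ce=cv2.connectedComponentsWithStats(((G>100)&(R<90)&(B<120)&(G>B+30))[w].astype(np.uint8))
print("gr",[(ce[i]+[170,200],st[i,4]) for i in range(1,k)])
k,l,st,ce=cv2.connectedComponentsWithStats(((B>G+40)&(B>R+60))[w].astype(np.uint8))
print("bl",[(st[i]) for i in range(1,k)])
E
```

```text
t 8.3 pos [0.564  0.2095 0.1879] headyaw -7.54 F [ 0.6  0.2 -2.3] Tq [ 0.03 -0.05  0.04] gap 1.66
cm tool: [ 0.39  0.14 -0.21] turn -0.04
or [(array([207.25, 223.95]), np.int32(20)), (array([239.5, 275. ]), np.int32(2))]
gr [(array([187.4 , 247.96]), np.int32(25)), (array([202.82608696, 249.43478261]), np.int32(23)), (array([194.27272727, 251.04545455]), np.int32(22)), (array([227.55555556, 276.55555556]), np.int32(9))]
bl [array([29, 19,  1,  1,  1], dtype=int32), array([32, 19, 13,  7, 30], dtype=int32), array([ 12,  41,  36,  16, 258], dtype=int32)]
```

View pics/m1.png

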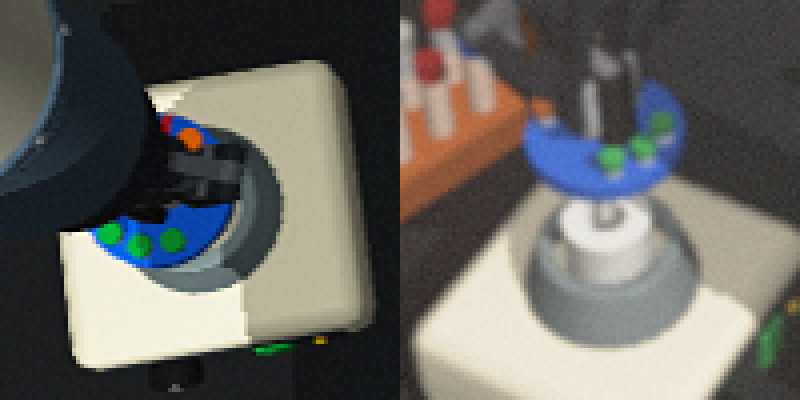

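The head is hanging just above the hub: the side crop shows the shaft at about (605,210) over the hub face. I'll fit the head's pose from the cap positions.

```bash
python3 - <<'E'
from h import *
n="top";a=np.radians(-4);R0=np.array([[np.cos(a),-np.sin(a)],[np.sin(a),np.cos(a)]])
c0=np.array([.5118,-.1706])
P0=[(.48873,-.15365),(.48649,-.18402),(.48336,-.16870),(.53529,-.18779)]
L=(np.array(P0)-c0)@R0
print(np.round(L,4))
z=.050+.1879-.0679+.022
Q=np.array([onplane(n,p,z)[:2] for p in[(187.4,247.96),(202.83,249.43),(194.27,251.05),(207.25,223.95)]])
lm,qm=L.mean(0),Q.mean(0);H=(L-lm).T@(Q-qm);th=np.arctan2(H[0,1]-H[1,0],H[0,0]+H[1,1])
R=np.array([[np.cos(th),-np.sin(th)],[np.sin(th),np.cos(th)]])
c=qm-R@lm;print("head centre",c,"yaw",np.degrees(th),"resid",np.round((Q-c-L@R.T)*1e3,1))
s=state();print("tcp",s["tool_pos"],Ro.from_quat(s["tool_rot"]).as_matrix()[:,2])
print("shift wanted",np.array([.5659,.2131])-c)
E
```

```text
[[-0.0242  0.0153]
 [-0.0243 -0.0152]
 [-0.0285 -0.0001]
 [ 0.0246 -0.0155]]
head centre [0.56321951 0.20974242] yaw -7.049976992871575 resid [[-0.5 -0.4]
 [ 0.1  0. ]
 [-0.5  0.9]
 [ 0.9 -0.5]]
tcp [0.56397947 0.20920193 0.18798745] [-0.00497315 -0.00519599 -0.99997413]
shift wanted [0.00268049 0.00335758]
```

>>> move_arm(series=[[1, [0.25, 0.12, 0], 0], [1, [0.15, 0.06, 0.4], 0], [1, [0, 0, 0.5], 0], [1, [0, 0, 0.3], 0], [1, [0, 0, 0], 0], [1, [0, 0, 0], 0]])

```text
time: 9.0
tool_pos: [0.5662, 0.2116, 0.1746]
tool_rot: [0.753, 0.658, -0.004, 0.0]
ft_force: [0.2, -0.9, -3.1]
finger_gap: 0.203
```

```bash
python3 - <<'E'
from h import *
rep([.5662,.2130,.166],-7.5)
s=grab_frame("side")
cv2.imwrite("pics/m2.png",cv2.resize(s[235:305,245:325],(640,560),interpolation=3))
E
```

```text
t 9.0 pos [0.5662 0.2116 0.1746] headyaw -7.67 F [ 0.2 -0.9 -3.1] Tq [ 0.02 -0.01 -0.03] gap 1.74
cm tool: [ 0.14 -0.02  0.86] turn -0.17
```

View pics/m2.png

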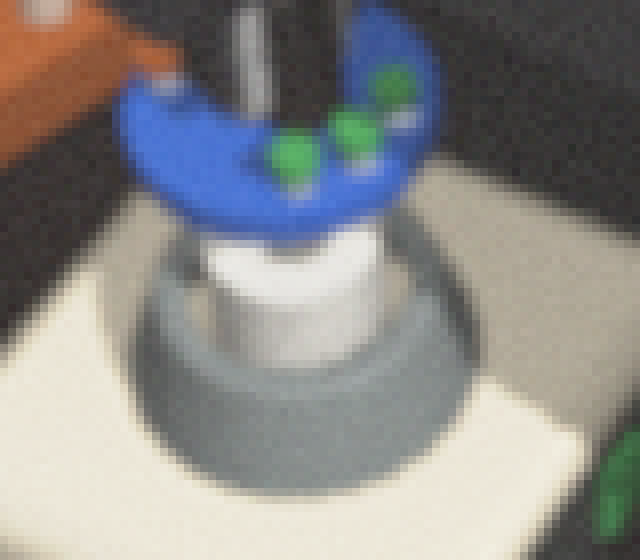

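The shaft is just above the hub's face, centred as far as this view shows. I'll descend in small steps and watch the force.

>>> move_arm(series=[[1, [0.14, 0, 0.2], 0], [1, [0, 0, 0.3], 0], [1, [0, 0, 0.3], 0], [1, [0, 0, 0.3], 0], [1, [0, 0, 0.2], 0], [1, [0, 0, 0], 0]])

```text
time: 9.65
tool_pos: [0.5664, 0.2132, 0.1606]
tool_rot: [0.753, 0.658, -0.004, 0.0]
ft_force: [0.2, -0.5, -2.8]
finger_gap: 0.197
```

```bash
python3 -c "
from h import *
rep([.5662,.2130,.156],-7.5)"
```

```text
t 9.65 pos [0.5664 0.2132 0.1606] headyaw -7.66 F [ 0.2 -0.5 -2.8] Tq [ 0.   -0.05  0.04] gap 1.68
cm tool: [-0.02 -0.01  0.46] turn -0.16
```

Tip is 5 mm into the bore with no contact. Continuing.

>>> move_arm(series=[[1, [0, 0, 0.2], 0], [1, [0, 0, 0.3], 0], [1, [0, 0, 0.3], 0], [1, [0, 0, 0.2], 0], [1, [0, 0, 0], 0]])

```text
time: 10.15
tool_pos: [0.5664, 0.2131, 0.1497]
tool_rot: [0.753, 0.658, -0.004, 0.0]
ft_force: [0.4, 0.4, -2.9]
finger_gap: 0.199
```

```bash
python3 -c "
from h import *
rep([.5662,.2130,.136],-7.5)"
```

```text
t 10.15 pos [0.5664 0.2131 0.1497] headyaw -7.67 F [ 0.4  0.4 -2.9] Tq [0.05 0.05 0.03] gap 1.7
cm tool: [-0.   -0.01  1.37] turn -0.17
```

>>> move_arm(series=[[1, [0, 0, 0.2], 0], [1, [0, 0, 0.3], 0], [1, [0, 0, 0.3], 0], [1, [0, 0, 0.2], 0], [1, [0, 0, 0.1], 0], [1, [0, 0, 0], 0]])

```text
time: 10.75
tool_pos: [0.5663, 0.213, 0.1377]
tool_rot: [0.753, 0.658, -0.004, 0.0]
ft_force: [0.1, -0.3, -2.1]
finger_gap: 0.2
```

```bash
python3 -c "
from h import *
rep([.5662,.2130,.130],-7.5)"
```

```text
t 10.75 pos [0.5663 0.213  0.1377] headyaw -7.66 F [ 0.1 -0.3 -2.1] Tq [ 0.01 -0.04 -0.06] gap 1.71
cm tool: [ 0.   -0.01  0.77] turn -0.16
```

>>> move_arm(series=[[1, [0, 0, 0.15], 0], [1, [0, 0, 0.15], 0], [1, [0, 0, 0.1], 0], [1, [0, 0, 0], 0], [1, [0, 0, 0], 0]])

```text
time: 11.25
tool_pos: [0.5667, 0.2132, 0.1363]
tool_rot: [0.753, 0.659, -0.002, 0.001]
ft_force: [-0.7, -0.2, -0.5]
finger_gap: 0.198
```

```bash
python3 -c "
from h import *
rep([.5662,.2130,.130],-7.5)"
```

```text
t 11.25 pos [0.5667 0.2132 0.1363] headyaw -7.63 F [-0.7 -0.2 -0.5] Tq [-0.    0.17 -0.04] gap 1.69
cm tool: [-0.02 -0.04  0.63] turn -0.13
```

>>> move_arm(series=[[1, [0, 0, 0.3], 0], [1, [0, 0, 0.3], 0], [1, [0, 0, 0.3], 0]])

```text
time: 11.55
tool_pos: [0.5668, 0.2132, 0.1298]
tool_rot: [0.752, 0.659, -0.001, 0.001]
ft_force: [-6.7, -0.0, 9.2]
finger_gap: 0.201
```

```bash
python3 -c "
from h import *
rep([.5662,.2130,.130],-7.5)"
```

```text
t 11.55 pos [0.5668 0.2132 0.1298] headyaw -7.59 F [-6.7 -0.   9.2] Tq [-0.16  2.25  0.03] gap 1.72
cm tool: [-0.02 -0.06 -0.02] turn -0.09
```

```bash
python3 - <<'E'
from h import *
s=grab_frame("side")
rep([.5662,.2130,.130],-7.5)
cv2.imwrite("pics/m3.png",cv2.resize(s[235:305,245:325],(640,560),interpolation=3))
E
```

```text
t 11.6 pos [0.5668 0.2131 0.1295] headyaw -7.59 F [-5.6 -0.9 10.1] Tq [-0.18  2.    0.03] gap 1.72
cm tool: [-0.02 -0.06 -0.05] turn -0.09
```

View pics/m3.png

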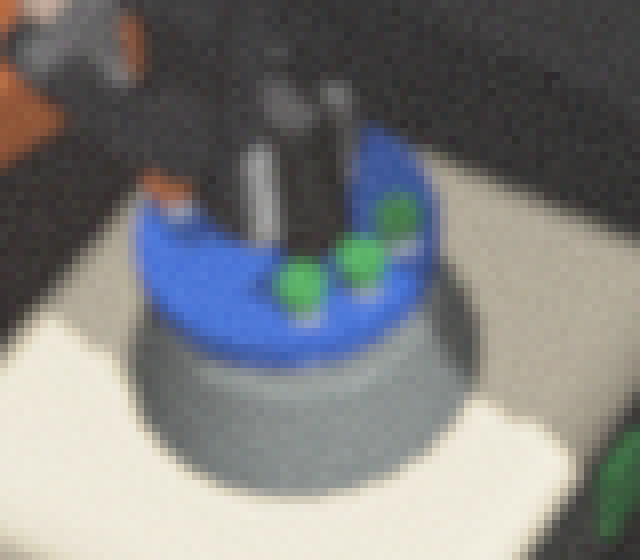

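The disc is down near the cone, and the key went in with no force until the seat. The vertical force of about 12.6 N, corrected for weight, matches about 5.6 mm of sink. The 6 N side load suggests the head was gripped about 1° pitched, so I'll relax the grip briefly while pressing to let it sit flat.

>>> move_arm(series=[[1, [0, 0, 0.1], 0], [1, [0, -0.03, 0.1], 0], [1, [0, 0, 0.1], 0]], squeeze=22)

```text
time: 11.9
tool_pos: [0.5668, 0.2131, 0.1309]
tool_rot: [0.752, 0.659, 0.0, 0.002]
ft_force: [-6.0, -0.1, 9.0]
finger_gap: 0.201
```

```bash
python3 -c "
from h import *
rep([.5662,.2130,.130],-7.5)"
```

```text
t 11.9 pos [0.5668 0.2131 0.1309] headyaw -7.52 F [-6.  -0.1  9. ] Tq [-0.19  2.19 -0.02] gap 1.72
cm tool: [-0.02 -0.05  0.09] turn -0.02
```

>>> move_arm(series=[[1, [0, -0.1, 0.1], 0], [1, [0, -0.1, 0.1], 0], [1, [0, -0.1, 0.1], 0]])

```text
time: 12.2
tool_pos: [0.5665, 0.2131, 0.1328]
tool_rot: [0.752, 0.66, 0.004, 0.005]
ft_force: [-1.6, -2.7, 8.1]
finger_gap: 0.201
```

```bash
python3 -c "
from h import *
rep([.5662,.2130,.130],-7.5)"
```

```text
t 12.2 pos [0.5665 0.2131 0.1328] headyaw -7.46 F [-1.6 -2.7  8.1] Tq [-0.44  0.82 -0.07] gap 1.71
cm tool: [-0.02 -0.03  0.28] turn 0.04
```

Side load fell to 1.6 N and the tool tilt is moving back towards what it was at the grasp. I'll restore the grip and press to 6 mm.

>>> move_arm(series=[[1, [0, -0.1, 0.2], 0], [1, [0.05, -0.05, 0.25], 0], [1, [0.05, 0, 0.3], 0], [1, [0, 0, 0.3], 0]], squeeze=80)

```text
time: 12.6
tool_pos: [0.5666, 0.2131, 0.128]
tool_rot: [0.751, 0.66, 0.006, 0.008]
ft_force: [-7.9, 0.0, 11.9]
finger_gap: 0.202
```

```bash
python3 -c "
from h import *
rep([.5662,.2130,.130],-7.5)"
```

```text
t 12.6 pos [0.5666 0.2131 0.128 ] headyaw -7.42 F [-7.9  0.  11.9] Tq [ 0.24  2.64 -0.07] gap 1.73
cm tool: [-0.01 -0.03 -0.2 ] turn 0.08
```

>>> move_arm(series=[[1, [0, -0.1, 0.1], 0], [1, [0, -0.05, 0.15], 0], [1, [0, -0.05, 0.15], 0]])

```text
time: 12.9
tool_pos: [0.5665, 0.2131, 0.1296]
tool_rot: [0.751, 0.66, 0.009, 0.01]
ft_force: [-5.3, -1.8, 10.0]
finger_gap: 0.201
```

```bash
python3 -c "
from h import *
rep([.5662,.2130,.130],-7.5)"
```

```text
t 12.9 pos [0.5665 0.2131 0.1296] headyaw -7.37 F [-5.3 -1.8 10. ] Tq [-0.34  2.01 -0.11] gap 1.72
cm tool: [-0.01 -0.02 -0.04] turn 0.13
```

```bash
python3 - <<'E'
from h import *
for i in range(8):
    t=grab_frame("top");s=grab_frame("side")
    if i%3==1: rep([.5662,.2130,.130],-7.5)
a=cv2.resize(s[235:305,245:325],(480,420),interpolation=3);b=cv2.resize(t[150:325,165:475],(620,350),interpolation=3)[:,:320]
cv2.imwrite("pics/f.png",np.hstack([a[:350],b]))
E
```

```text
t 13.1 pos [0.5665 0.2131 0.1295] headyaw -7.37 F [-4.3 -1.5  9.3] Tq [-0.34  1.96 -0.11] gap 1.73
cm tool: [-0.02 -0.02 -0.05] turn 0.13
t 13.4 pos [0.5665 0.2131 0.1295] headyaw -7.37 F [-5.3 -0.5 10.7] Tq [-0.34  1.97 -0.09] gap 1.72
cm tool: [-0.02 -0.02 -0.05] turn 0.13
t 13.7 pos [0.5665 0.2131 0.1295] headyaw -7.37 F [-5.3 -1.  10.7] Tq [-0.36  2.   -0.16] gap 1.71
cm tool: [-0.02 -0.02 -0.05] turn 0.13
```

View pics/f.png

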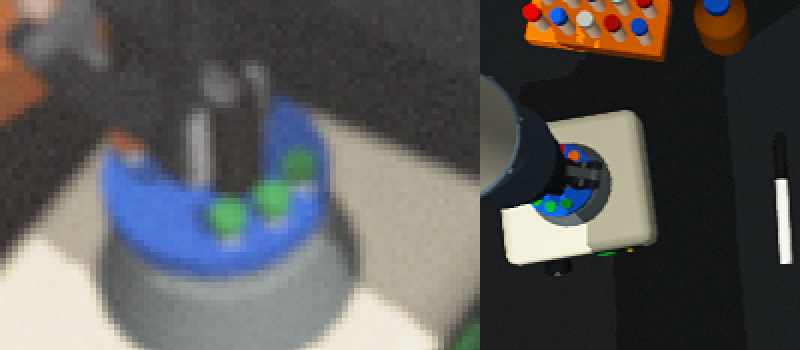

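The reading is steady: net push of about 12.5–13 N, TCP about 6.5 mm below first contact, disc seated and grip closed on the bar. Handing in.

```bash
python3 - <<'E'
from h import *
close_job()
rep([.5662,.2130,.130],-7.5)
E
```

```text
the job is handed in; nothing more can be done
the job is handed in; nothing more can be done
```

I lifted the blue head out of the stand by its bar and pushed its shaft into the mixer's hub. The job was handed in at about 13.8 s, still gripped at 80 N and pressing. No verdict came back.

- **Key and seating:** I turned the head about 3.5° to match the slot. The key slipped in with no contact force until the disc met the hub at a TCP (fingertip) height of about 0.136 m.
- **Press depth:** Position suggests the hub sank about 6.5 mm. Force suggests about 5.5–6 mm, from roughly 12.5–13 N of net push. Both are past the 4 mm where the mixer runs, though I had no direct reading of the plunger or of the mixer running. While adjusting, the press briefly reached about 7–8 mm, close to the stop.
- **Stability:** Force, position and finger opening (about 17 mm) held steady for the last 0.6 s before handing in.
- **Side load:** About 5 N sideways remained, because the tool had tilted slightly while pressing. I could only partly remove it. A tilt of the disc of under about half a degree can't be ruled out, but the last picture shows it level on the hub.
- **Other items:** The other head and everything else on the bench were not touched, as far as the pictures and forces show. The last picture did not cover the stand.

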